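# Tip wooden balls from a scoop into a scale's shallow notched pan

## Task

Weigh out the four wooden balls: carry the scoop level to the counter scale, turn it so that its spout points into the notch in the pan's rim, and lower it until the spout rests on the bottom of the notch and the sprung pan just gives a little, without pushing the pan down close to its stop. Only then, keeping the spout low in the notch so that nothing bounces out, tip all four balls into the pan. Finally set the empty scoop down level on the open counter; no ball may drop on the counter, and leave the tape roll and the tin where they are.

Things in the scene. Friction and masses are not known exactly. Their poses are not given: they have to be found in the camera images.
- scale: counter scale, fixed: grey housing 170 mm square, 42 mm high; origin under its centre, z up, +x to the side of the pan's notch. Above it, centred and turned alike, a shallow steel pan stands on a pillar set to an unknown height: all pan heights given are the lowest, the pan may stand up to 20 mm higher; this is not reported and must be felt or seen
- notch_low (a point): middle of the bottom of the pan's notch, on the wall's outer face, if the pillar were at its lowest (fixed to the housing: 79 mm along x, 71 mm up); the real notch is 0 to 20 mm higher. The notch is 60 mm wide, in the +x wall; axes as the scale's. Its bottom is 6 mm above the pan's inner floor, 14 mm below the rim
- pan_low (a point): centre of the pan's inner floor if the pillar were at its lowest (fixed to the housing, 65 mm up). Pan: 158 mm along x, 138 mm along y outside, walls 4 mm thick, rim 20 mm above the inner floor
- pan (a joint): how far the sprung pan is pressed down from its free position, in m; 0 when free, 0.010 at its stop. It begins to move at about 0.6 N and then yields 1 mm for each 1.5 N; the four balls alone hardly move it
- scoop_grip (a point): centre of the black grip bar of the aluminium scoop, 75 mm above the scoop's flat underside. The bar lies lengthwise above the trough: 122 mm long, 16 wide, 22 high (64 to 86 mm above the underside), joined to the back wall only. Scoop axes: x forward to the spout, z up. Scoop: 189 mm long, 56 wide, walls 40 high, 0.17 to 0.35 kg, at first flat on the counter
- scoop_lip (a point): middle of the spout's front edge, on the underside of its floor: 125 mm ahead of scoop_grip, 66 mm below it, 9 mm above the scoop's underside; scoop axes. Spout 48 mm wide outside, floor 3 mm thick, level over the last 30 mm. Behind it a 42 mm ramp drops 9 mm to the trough's floor: balls stay in while level and roll out when the nose dips well past 12 degrees
- ball1_center (a point): centre of a plain wooden ball, 30 mm diameter, 14 g; lies in the scoop at the start
- ball2_center (a point): second ball, like the first
- ball3_center (a point): third ball, like the first
- ball4_center (a point): fourth ball, like the first
- tape: bystander: roll of masking tape lying flat, 92 mm diameter, 24 mm high; origin under its centre
- tin: bystander: open empty steel tin, 72 mm diameter, 70 mm high; origin under its centre
Things that resemble listed ones, but are neither listed nor needed, are in the scene too. What is shaped like the scale but green is not meant.

How it is judged:
By the outcome, as a careful person would: the job done as asked, in the order asked, and still so for the second after the job is handed in, with the robot touching nothing.
It also fails if it takes over 70 s, if anything falls off the work surface, if the arm or the gripper's body presses on something with over 40 N, if the wrist force passes 120 N, or if a joint passes its speed limit or range.

## Robot

A 7-joint arm with a two-finger parallel gripper is mounted at the origin on the work surface. World frame = base frame: x ahead of the robot, y to its left, z up, the work surface at z = 0. Lengths are in m, angles in rad, forces in N, time in s.
With the tool pointing down it reaches from about 0.425 to 0.875 m from the base axis. Payload 4.7 kg.
Tool frame: the origin (TCP) lies at the very end of the fingers, on their centre line; the grasp point (between the pads) lies 19 mm behind it; z points along the fingers, y is the line along which they close (so a half turn about z gives the same grasp; the last joint's range is limited). The gripper opens to 85 mm and grips with 20 to 120 N. Pads are 22 mm wide; open, the fingers measure 114 mm over their backs; the gripper's body (76 mm by 85 mm) begins 54 mm behind the grasp point. The pads swing forward as they close: fully open they stand 13 mm farther back than shut.
Start: joints at [-1.091, 0.321, -0.07, 1.45, 0.023, 1.371, -0.057], TCP at [0.292, 0.581, 0.231] pointing down, gripper open.
Joint ranges: [-2.86, 2.86], [-0.3, 2.09], [-1.38, 1.24], [0.06, 2.45], [-1.56, 4.7], [0.09, 2.05], [-2.69, 2.69]. Speed limits (rad/s): [2.57, 2.57, 3.14, 3.14, 3.14, 3.14, 3.14].

## Interface

Orientations are given as a 3x3 rotation matrix whose columns are the frame's x, y, z axes.
In Python, from plant import env, read_camera, close_job gives the robot as it stands. The module is installed in compiled form; this text tells all that it offers.
- The arm moves only by the tool move_arm, never from a script. Its argument "moves" is a list of rows, each a list of 2 entries, a list of its own where there are three numbers: the shift along the world's x, y, z in m, then the turn about the world's z in rad. In form: [[[x, y, z], twist], ...]. A call has 1 to 20 rows; each row shifts and turns the commanded pose from where the row before left it; what a row does not reach is not made up. A row lasts 1/12 s, in which the tool goes at most 41.7 mm and 7.16 degrees, less where a joint would pass 70% of its speed; a pose out of reach is approached as far as the arm can. A call with a gripper value outside its range is refused whole. "fingers" is the opening, from 0 (shut) to 1 (fully open), set as the call begins (left out, the last holds). The fingers move at their own pace and stop on an object; the grip force is fixed at half the most. Time passes only in rows, so rows that do not move let the fingers close. It gives the time, the measured TCP pose, the force, the opening and the grip force at its end, in the units of the state.
- env.get_state(): the state, without advancing time (a new reading comes with each control period).
- read_camera(name): name is "scene" or "top" or "wrist"; returns a dict with "pixels" (384x512x3 uint8, red, green, blue), "z_map" (384x512 float32, m along the optical axis (not along the pixel's ray), 0 where there is no reading), "fx", "fy", "cx", "cy" (pixels), "rvec" (rotation vector, rad) and "tvec" (3), from world to camera coordinates, as OpenCV has them. Camera axes: x right, y down, z forward; pixel columns grow to the right and rows downward; lengths in m; the calibration is good to about 2 mm. A picture is of the moment at which its call begins.
- close_job(): hands the job in; it is judged then, once.
The state is a dict: "time": time; "joint_positions": joint angles; "joint_velocities": joint speeds; "joint_torque": joint torques, N m; "tool_pos": TCP position; "orientation": TCP orientation; "ft_force": force on the tool from outside, world axes, zero at the start; "torque": the same for the moment, N m; "grip_width": finger opening in m; "finger_force": force on a finger pad.
Only numpy, scipy, OpenCV 4.12 (cv2) and the standard library are available. Lean on these libraries where they do the work, as an engineer would, in place of code of your own. Each camera call takes 0.05 s, during which the arm holds its last target. There are 200 camera calls.

## Working session

There is one attempt and no reset: what is moved stays moved. The work goes in short steps, Python scripts to look and compute and a tool call to move; the robot and the scene stay as the last step left them, time stands still between calls to the robot, and variables do not carry over. Pictures are saved under pics/ and viewed, at most 10 in all, crops included, and the job is handed in when it is done.

Besides the shell and the picture viewer there is one more tool, called after ">>>" by a JSON object that holds its "fn" and its "kwargs". move_arm: Moves the arm, as the interface text tells. Its arguments: {"type":"object","properties":{"moves":{"type":"array","items":{"type":"array"}},"fingers":{"type":"number"}},"required":["moves"]}

```bash
mkdir -p pics
cat > h.py <<'E'
import numpy as np, cv2
from plant import env, read_camera
def snap(n,f):
    c=read_camera(n); np.savez(f'pics/{f}.npz',**{k:np.asarray(v) for k,v in c.items()})
    cv2.imwrite(f'pics/{f}.png',c['pixels'][:,:,::-1]); return c
def load(f): return np.load(f'pics/{f}.npz')
def cloud(c):
    z=c['z_map'].astype(float); v,u=np.mgrid[:z.shape[0],:z.shape[1]]
    p=np.stack([(u-c['cx'])/c['fx']*z,(v-c['cy'])/c['fy']*z,z],-1)
    R,_=cv2.Rodrigues(np.asarray(c['rvec'],float)); return (p-np.ravel(c['tvec']))@R, z>0
def pix(c,P):
    return cv2.projectPoints(np.atleast_2d(np.asarray(P,float)),np.asarray(c['rvec'],float),np.asarray(c['tvec'],float),np.array([[c['fx'],0,c['cx']],[0,c['fy'],c['cy']],[0,0,1.]]),None)[0][:,0]
E
python3 - <<'E'
from h import *
a=snap('scene','s0');b=snap('top','t0')
for c in(a,b):
    R,_=cv2.Rodrigues(np.asarray(c['rvec'],float));print(-R.T@np.ravel(c['tvec']),R[2])
cv2.imwrite('pics/st0.png',cv2.resize(np.vstack([a['pixels'],b['pixels']])[:,:,::-1],None,fx=.78,fy=.78))
E
```

```text
[ 0.84666842 -0.46816898  0.89309293] [-0.3449468   0.44634629 -0.82570376]
[ 0.38159193 -0.04288297  1.185069  ] [ 0.14441341  0.0078264  -0.98948649]
```

View pics/t0.png

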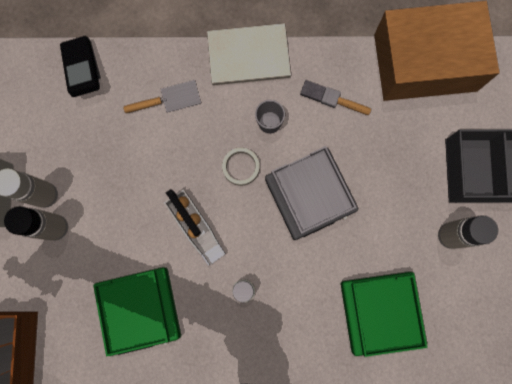

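View pics/s0.png

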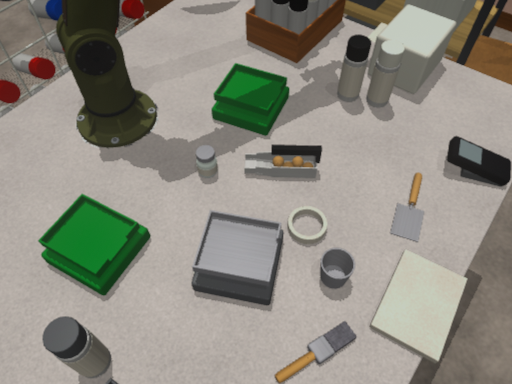

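Run:
```python
from h import *
a=load('s0');b=load('t0')
A=cv2.resize(b['pixels'][140:250,150:370],(800,400),interpolation=cv2.INTER_CUBIC)
print(b['fx'])
P,m=cloud(b)
for u,v in[(184,212),(172,195),(195,230),(214,254),(270,116),(241,166),(228,166),(242,292),(312,190),(345,180),(270,196),(300,160),(325,150),(355,208),(303,233),(300,235)]: print((u,v),P[v,u].round(3))
B=cv2.resize(a['pixels'][135:305,185:355],(400,400),interpolation=cv2.INTER_CUBIC)
cv2.imwrite('pics/c0.png',A[:,:,::-1])
# scale housing/pan by height
from itertools import product
reg=np.zeros(m.shape,bool);reg[145:240,262:360]=1
print(np.histogram(P[reg&m][:,2],bins=np.arange(-.01,.13,.005)))
s=reg&m&(P[...,2]>.03)
r=cv2.minAreaRect(P[s][:,:2].astype(np.float32)*1000);print('all',r)
s=reg&m&(P[...,2]>.062);r=cv2.minAreaRect(P[s][:,:2].astype(np.float32)*1000);print('pan',r)
PA,ma=cloud(a)
reg=np.zeros(m.shape,bool);reg[205:305,188:285]=1
s=reg&ma&(PA[...,2]>.062);r=cv2.minAreaRect(PA[s][:,:2].astype(np.float32)*1000);print('pan s',r);print(np.histogram(PA[reg&ma][:,2],bins=np.arange(-.01,.13,.005))[0])
reg=np.zeros(m.shape,bool);reg[180:265,160:228]=1
s=reg&m&(P[...,2]>.055);r=cv2.minAreaRect(P[s][:,:2].astype(np.float32)*1000);print('bar',r,np.median(P[s][:,2]))
s=reg&m&(P[...,2]>.006);r=cv2.minAreaRect(P[s][:,:2].astype(np.float32)*1000);print('scoop',r)
```

```text
487.55137015540794
(184, 212) [0.507 0.141 0.088]
(172, 195) [0.547 0.17  0.087]
(195, 230) [0.467 0.115 0.087]
(214, 254) [0.415 0.079 0.014]
(270, 116) [ 0.76  -0.055  0.001]
(241, 166) [0.632 0.017 0.   ]
(228, 166) [0.632 0.049 0.003]
(242, 292) [0.329 0.009 0.075]
(312, 190) [ 0.56  -0.151  0.074]
(345, 180) [ 0.597 -0.24  -0.001]
(270, 196) [ 0.557 -0.055 -0.002]
(300, 160) [ 0.629 -0.124  0.079]
(325, 150) [ 0.652 -0.181  0.084]
(355, 208) [ 0.521 -0.254  0.045]
(303, 233) [ 0.463 -0.132  0.039]
(300, 235) [ 0.458 -0.125  0.039]
(array([  41, 1636, 2282,  117,    9,   18,   19,   23,   40,  214,  561,
         72,    0,    0,    0,   22, 1722, 1856,  118,   65,  245,  208,
          3,    0,    0,    0,    0,    0]), array([-0.01 , -0.005,  0.   ,  0.005,  0.01 ,  0.015,  0.02 ,  0.025,
        0.03 ,  0.035,  0.04 ,  0.045,  0.05 ,  0.055,  0.06 ,  0.065,
        0.07 ,  0.075,  0.08 ,  0.085,  0.09 ,  0.095,  0.1  ,  0.105,
        0.11 ,  0.115,  0.12 ,  0.125,  0.13 ]))
all ((558.3385620117188, -152.59033203125), (171.93540954589844, 169.69297790527344), 24.76069450378418)
pan ((560.5643920898438, -152.3026885986328), (159.10694885253906, 139.4214630126953), 25.03102684020996)
pan s ((559.2420654296875, -152.2040252685547), (158.22671508789062, 141.3627166748047), 24.984586715698242)
[  20 2237  739   61   78   70   73   76   93  533  776    5    0    0
    0   35 3114  784  212  193  490   73    0    0    0    0    0    0]
bar ((508.36492919921875, 144.65809631347656), (122.4997787475586, 16.22245979309082), 34.65764617919922) 0.08599671724436453
scoop ((490.6226501464844, 128.63812255859375), (158.4511260986328, 199.18052673339844), 89.96658325195312)
```

View pics/c0.png

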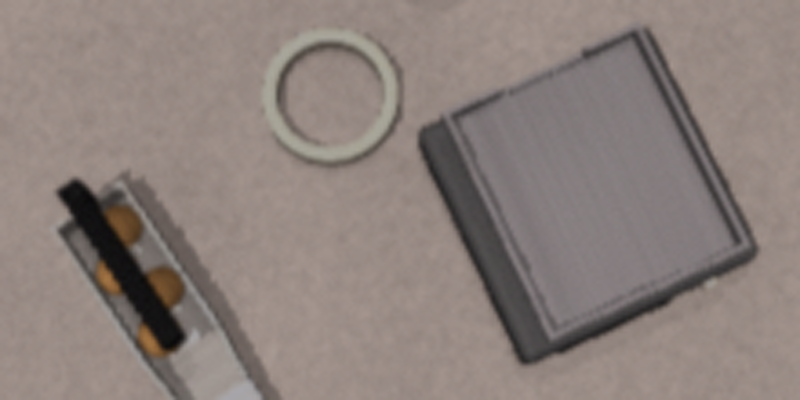

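Run:
```python
from h import *
for f in('t0','s0'):
    c=load(f);P,m=cloud(c);q=P[m]
    o=np.array([.5592,-.1523]);t=np.radians(25);R=np.array([[np.cos(t),np.sin(t)],[-np.sin(t),np.cos(t)]])
    l=(q[:,:2]-o)@R.T
    for sx in(1,-1):
        print(f,sx,[(k,round(float(q[s,2].max()),3)) for k in range(-65,66,10) for s in[(abs(l[:,0]*sx-.077)<.005)&(abs(l[:,1]-k/1000)<.005)] if s.any()])
    s=(abs(l)<.05).all(1);print('floor',np.median(q[s,2]), 'rim',np.percentile(q[(abs(l)<.085).all(1)][:,2],[98,99.5]))
    s=(abs(q[:,0]-.76)<.06)&(abs(q[:,1]+.055)<.06)&(q[:,2]>.06);print('tin',cv2.minEnclosingCircle(q[s,:2].astype(np.float32)),np.percentile(q[s,2],[50,95]))
    s=(abs(q[:,0]-.632)<.06)&(abs(q[:,1]-.017)<.06)&(q[:,2]>.015)&(q[:,2]<.035);print('tape',cv2.minEnclosingCircle(q[s,:2].astype(np.float32)))
    # scoop axis: grip (508,144.7), yaw
    s=(abs(q[:,0]-.508)<.08)&(abs(q[:,1]-.1447)<.08)&(q[:,2]>.075)&(q[:,2]<.095);r=cv2.minAreaRect(q[s,:2].astype(np.float32)*1000);print('bar',r,np.median(q[s,2]))
print(env.get_state()['orientation'].__repr__())
```

```text
t0 1 [(-65, 0.097), (-55, 0.097), (-45, 0.097), (-35, 0.097), (-25, 0.085), (-15, 0.084), (-5, 0.084), (5, 0.085), (15, 0.083), (25, 0.093), (35, 0.099), (45, 0.098), (55, 0.097), (65, 0.098)]
t0 -1 [(-65, 0.1), (-55, 0.099), (-45, 0.098), (-35, 0.098), (-25, 0.096), (-15, 0.099), (-5, 0.1), (5, 0.099), (15, 0.099), (25, 0.097), (35, 0.098), (45, 0.097), (55, 0.098), (65, 0.1)]
floor 0.07513143811947229 rim [0.09627289 0.09811887]
tin ((0.7448558211326599, -0.05359623208642006), 0.036329541355371475) [0.06922918 0.07319169]
tape ((0.6244630813598633, 0.006169700995087624), 0.057495079934597015)
bar ((508.24346923828125, 144.62005615234375), (122.25772094726562, 16.1534423828125), 34.66488265991211) 0.08616170247035981
s0 1 [(-65, 0.095), (-55, 0.096), (-45, 0.096), (-35, 0.095), (-25, 0.092), (-15, 0.081), (-5, 0.082), (5, 0.083), (15, 0.083), (25, 0.095), (35, 0.095), (45, 0.094), (55, 0.095), (65, 0.095)]
s0 -1 [(-65, 0.095), (-55, 0.094), (-45, 0.095), (-35, 0.096), (-25, 0.096), (-15, 0.097), (-5, 0.096), (5, 0.095), (15, 0.097), (25, 0.096), (35, 0.095), (45, 0.096), (55, 0.097), (65, 0.097)]
floor 0.0735660033970297 rim [0.0943968  0.09565099]
tin ((0.742967963218689, -0.05395357683300972), 0.036565400660037994) [0.06758359 0.07051131]
tape ((0.6294097304344177, 0.015884360298514366), 0.0466480515897274)
bar ((508.09332275390625, 143.92056274414062), (121.08735656738281, 19.905866622924805), 34.8056526184082) 0.08370164883087727
array([[-8.93471393e-01,  4.49119593e-01, -6.78784308e-04],
       [ 4.49120092e-01,  8.93469972e-01, -1.59730808e-03],
       [-1.10908959e-04, -1.73200475e-03, -9.99998494e-01]])
```

>>> {"fn": "move_arm", "kwargs": {"moves": [[[0.01,-0.015,0.02],0.06],[[0.015,-0.026,0.01],0.068],[[0.015,-0.026,0],0.068],[[0.015,-0.026,0],0.068],[[0.015,-0.026,0],0.068],[[0.015,-0.026,0],0.068],[[0.015,-0.026,0],0.068],[[0.015,-0.026,0],0.068],[[0.015,-0.026,0],0.068],[[0.015,-0.026,0],0.068],[[0.015,-0.026,0],0.068],[[0.015,-0.026,0],0.068],[[0.015,-0.026,0],0.068],[[0.015,-0.026,0],0.068],[[0.015,-0.026,0],0.068],[[0.015,-0.026,0],0.06],[[0.01,-0.012,0],0],[[0,0,0],0]], "fingers": 1}}

```text
time: 1.6
tool_pos: [0.539, 0.1585, 0.2609]
orientation: [[-0.826, -0.564, 0.0], [-0.564, 0.826, -0.002], [0.001, -0.002, -1.0]]
ft_force: [-0.7, -0.5, -0.3]
grip_width: 0.0855
finger_force: 0.0
```

>>> {"fn": "move_arm", "kwargs": {"moves": [[[-0.002,0.006,-0.02],0.006],[[0,0,-0.025],0],[[0,0,-0.025],0],[[0,0,-0.025],0],[[0,0,-0.025],0],[[0,0,-0.025],0],[[0,0,-0.02],0],[[0,0,-0.02],0],[[0,0,-0.015],0],[[0,0,-0.006],0],[[0,0,0],0]]}}

```text
time: 2.52
tool_pos: [0.5331, 0.1701, 0.0535]
orientation: [[-0.818, -0.575, -0.004], [-0.575, 0.818, -0.001], [0.004, 0.001, -1.0]]
ft_force: [-0.7, 0.4, 0.2]
grip_width: 0.0856
finger_force: 0.0
```

>>> {"fn": "move_arm", "kwargs": {"moves": [[[0,0,0],0],[[0,0,0],0],[[0,0,0],0],[[0,0,0],0],[[0,0,0],0],[[0,0,0],0],[[0,0,0],0],[[0,0,0],0]], "fingers": 0.1}}

```text
time: 3.18
tool_pos: [0.5358, 0.1698, 0.0562]
orientation: [[-0.819, -0.574, 0.002], [-0.574, 0.819, 0.001], [-0.002, -0.0, -1.0]]
ft_force: [0.4, -1.4, 4.5]
grip_width: 0.015
finger_force: 60.1
```

>>> {"fn": "move_arm", "kwargs": {"moves": [[[0,0,0.002],0],[[0,0,0.002],0],[[0,0,0],0],[[0,0,0],0]]}}

```text
time: 3.52
tool_pos: [0.5342, 0.1697, 0.0586]
orientation: [[-0.818, -0.575, -0.002], [-0.575, 0.818, -0.0], [0.001, 0.001, -1.0]]
ft_force: [0.5, -0.1, -3.3]
grip_width: 0.0153
finger_force: 59.0
```

Run:
```python
from h import *
c=snap('top','t1');P,m=cloud(c);s=env.get_state();print({k:np.round(v,3) for k,v in s.items() if k in('torque','ft_force','tool_pos','finger_force','grip_width')})
w=snap('wrist','w1')
cv2.imwrite('pics/w1b.png',np.hstack([c['pixels'][140:300,120:280],c['pixels'][140:300,120:280]*0])[:,:160,::-1])
q=P[m];f=np.array([-.822,-.569]);g=np.array([.508,.1445])
d=q[:,:2]-g;a=d@f;b=d@np.array([.569,-.822])
for k in range(-60,130,10):
    t=(abs(a*1e3-k)<4)&(abs(b)<.03)&(q[:,2]>-.01)
    if t.any(): print(k,np.percentile(q[t,2],[10,50,95]).round(4))
```

```text
{'tool_pos': array([0.534, 0.17 , 0.059]), 'ft_force': array([-0.804,  0.637, -4.096]), 'torque': array([ 0.077, -0.084,  0.004]), 'finger_force': np.float64(59.023), 'grip_width': np.float64(0.015)}
-60 [0.4464 0.4526 0.4602]
-50 [0.4537 0.4565 0.4615]
-40 [0.009  0.4587 0.4627]
-30 [0.0065 0.46   0.4752]
-20 [0.0073 0.4714 0.4812]
-10 [0.0272 0.4735 0.4879]
0 [0.0271 0.4476 0.4942]
10 [0.029  0.4812 0.5015]
20 [0.0253 0.4799 0.5081]
30 [0.0093 0.4846 0.5141]
40 [0.0094 0.4914 0.5207]
50 [0.0081 0.5002 0.5259]
60 [0.0053 0.4984 0.5316]
70 [0.0073 0.5123 0.5371]
80 [0.0095 0.516  0.5422]
90 [0.0105 0.5195 0.5482]
100 [0.0132 0.5251 0.553 ]
110 [0.012  0.5297 0.557 ]
120 [0.0128 0.5322 0.5609]
```

View pics/w1.png

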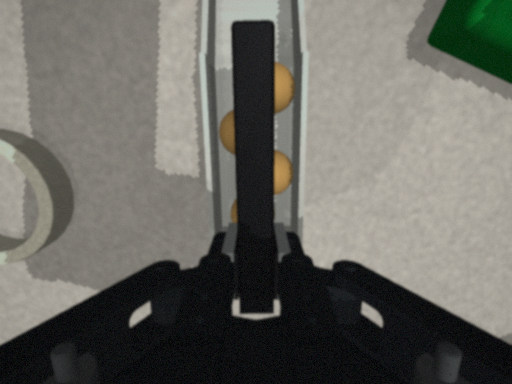

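>>> {"fn": "move_arm", "kwargs": {"moves": [[[0,0,0.002],0],[[0,0,0.002],0],[[0,0,0.002],0],[[0,0,0],0],[[0,0,0],0]]}}

```text
time: 4.03
tool_pos: [0.5352, 0.1698, 0.0656]
orientation: [[-0.818, -0.575, 0.001], [-0.575, 0.818, 0.0], [-0.001, -0.0, -1.0]]
ft_force: [0.0, -0.1, -3.7]
grip_width: 0.0152
finger_force: 59.0
```

```bash
cat >> h.py <<'E'
def pitch(c):
    s=env.get_state();P,m=cloud(c);f=np.asarray(s['orientation'])[:2,0];f=f/np.linalg.norm(f)
    B=P[30:205,243:266].reshape(-1,3);a=(B[:,:2]-np.asarray(s['tool_pos'])[:2])@f
    dark=np.asarray(c['pixels'])[30:205,243:266].reshape(-1,3).max(1)<60
    k=np.polyfit(a[dark],B[dark,2],1);print('pitch deg (neg=nose down)',np.degrees(np.arctan(k[0])).round(2),'bar top at tcp',k[1].round(4),'front end',a[dark].max().round(4),'n',dark.sum())
    print({k:np.round(s[k],3) for k in('time','tool_pos','ft_force','torque','finger_force','grip_width')})
E
python3 - <<'E'
from h import *
pitch(load('w1'));pitch(snap('wrist','w2'))
E
```

```text
pitch deg (neg=nose down) 0.1 bar top at tcp 0.0885 front end 0.0955 n 4025
{'time': np.float64(4.033), 'tool_pos': array([0.535, 0.17 , 0.066]), 'ft_force': array([ 0.014, -0.102, -3.687]), 'torque': array([ 0.081, -0.196,  0.056]), 'finger_force': np.float64(58.977), 'grip_width': np.float64(0.015)}
pitch deg (neg=nose down) 0.13 bar top at tcp 0.0955 front end 0.0947 n 4025
{'time': np.float64(4.083), 'tool_pos': array([0.535, 0.17 , 0.065]), 'ft_force': array([-0.537,  0.659, -3.5  ]), 'torque': array([ 0.06 , -0.161, -0.002]), 'finger_force': np.float64(59.025), 'grip_width': np.float64(0.015)}
```

>>> {"fn": "move_arm", "kwargs": {"moves": [[[0,0,-0.002],0],[[0,0,-0.002],0],[[0,0,-0.001],0],[[0,0,0],0],[[0,0,0],0]]}}

```text
time: 4.5
tool_pos: [0.5348, 0.1697, 0.0601]
orientation: [[-0.818, -0.575, -0.0], [-0.575, 0.818, -0.0], [0.0, 0.0, -1.0]]
ft_force: [0.6, -0.3, -3.8]
grip_width: 0.0152
finger_force: 59.0
```

>>> {"fn": "move_arm", "kwargs": {"moves": [[[0,0,0],0],[[0,0,0],0]], "fingers": 0.17}}

```text
time: 4.67
tool_pos: [0.535, 0.1698, 0.0604]
orientation: [[-0.818, -0.575, 0.0], [-0.575, 0.818, 0.0], [-0.0, 0.0, -1.0]]
ft_force: [0.1, 0.3, -4.1]
grip_width: 0.015
finger_force: 59.0
```

>>> {"fn": "move_arm", "kwargs": {"moves": [[[0,0,0],0],[[0,0,0],0]], "fingers": 0.178}}

```text
time: 4.83
tool_pos: [0.535, 0.1698, 0.0604]
orientation: [[-0.818, -0.575, 0.0], [-0.575, 0.818, 0.0], [-0.0, 0.0, -1.0]]
ft_force: [-0.3, 0.4, -4.8]
grip_width: 0.015
finger_force: 41.9
```

Run:
```python
from h import *
pitch(snap('wrist','w3'))
```

```text
pitch deg (neg=nose down) 0.02 bar top at tcp 0.0902 front end 0.0949 n 4025
{'time': np.float64(4.883), 'tool_pos': array([0.535, 0.17 , 0.06 ]), 'ft_force': array([-1.005,  0.286, -4.897]), 'torque': array([ 0.105, -0.177,  0.027]), 'finger_force': np.float64(41.938), 'grip_width': np.float64(0.015)}
```

>>> {"fn": "move_arm", "kwargs": {"moves": [[[0,0,0],0],[[0,0,0],0]], "fingers": 0.183}}

```text
time: 5.05
tool_pos: [0.535, 0.1698, 0.0604]
orientation: [[-0.818, -0.575, 0.0], [-0.575, 0.818, 0.0], [-0.0, 0.0, -1.0]]
ft_force: [0.2, 0.3, -4.1]
grip_width: 0.0157
finger_force: 19.1
```

Run:
```python
from h import *
pitch(snap('wrist','w3'))
```

```text
pitch deg (neg=nose down) -0.26 bar top at tcp 0.0904 front end 0.095 n 4025
{'time': np.float64(5.1), 'tool_pos': array([0.535, 0.17 , 0.06 ]), 'ft_force': array([-0.245,  1.099, -4.102]), 'torque': array([ 0.155, -0.113, -0.007]), 'finger_force': np.float64(19.095), 'grip_width': np.float64(0.015)}
```

>>> {"fn": "move_arm", "kwargs": {"moves": [[[0,0,0],0],[[0,0,0],0]], "fingers": 0.186}}

```text
time: 5.27
tool_pos: [0.5349, 0.1697, 0.0604]
orientation: [[-0.818, -0.575, -0.0], [-0.575, 0.818, -0.0], [0.0, 0.0, -1.0]]
ft_force: [-1.2, 0.4, -2.6]
grip_width: 0.0161
finger_force: 5.7
```

Run:
```python
from h import *
pitch(snap('wrist','w3'))
```

```text
pitch deg (neg=nose down) -2.36 bar top at tcp 0.0903 front end 0.096 n 4025
{'time': np.float64(5.317), 'tool_pos': array([0.535, 0.17 , 0.06 ]), 'ft_force': array([ 0.053, -0.362, -2.429]), 'torque': array([-0.047, -0.002, -0.017]), 'finger_force': np.float64(5.692), 'grip_width': np.float64(0.016)}
```

>>> {"fn": "move_arm", "kwargs": {"moves": [[[0,0,0],0],[[0,0,0],0],[[0,0,0],0],[[0,0,0.003],0],[[0,0,0.006],0],[[0,0,0.01],0],[[0,0,0.012],0],[[0,0,0.012],0],[[0,0,0.012],0],[[0,0,0.012],0],[[0,0,0.012],0],[[0,0,0.012],0],[[0,0,0.012],0],[[0,0,0.01],0],[[0,0,0.005],0],[[0,0,0.002],0],[[0,0,0],0]], "fingers": 0.1}}

```text
time: 6.73
tool_pos: [0.5351, 0.1698, 0.1807]
orientation: [[-0.818, -0.575, 0.0], [-0.575, 0.818, 0.0], [-0.0, 0.0, -1.0]]
ft_force: [0.9, -0.4, -4.4]
grip_width: 0.0155
finger_force: 58.6
```

>>> {"fn": "move_arm", "kwargs": {"moves": [[[0.002,-0.002,0],0],[[0.004,-0.004,0],-0.006],[[0.006,-0.006,0],-0.01],[[0.008,-0.008,0],-0.01],[[0.009,-0.009,0],-0.01],[[0.009,-0.009,0],-0.01],[[0.009,-0.009,0],-0.01],[[0.009,-0.009,0],-0.01],[[0.009,-0.009,0],-0.01],[[0.009,-0.009,0],-0.01],[[0.009,-0.009,0],-0.01],[[0.009,-0.009,0],-0.01],[[0.009,-0.009,0],-0.01],[[0.009,-0.009,0],-0.01],[[0.009,-0.009,0],-0.01],[[0.009,-0.009,0],-0.01],[[0.009,-0.009,0],-0.01],[[0.009,-0.009,0],-0.01],[[0.009,-0.009,0],-0.01],[[0.009,-0.009,0],0]]}}

```text
time: 8.4
tool_pos: [0.6998, 0.0049, 0.1802]
orientation: [[-0.907, -0.422, -0.0], [-0.422, 0.907, 0.0], [0.0, 0.0, -1.0]]
ft_force: [0.3, 0.5, -4.0]
grip_width: 0.0153
finger_force: 58.6
```

>>> {"fn": "move_arm", "kwargs": {"moves": [[[0.009,-0.009,0],0],[[0.009,-0.009,0],0],[[0.009,-0.009,0],0],[[0.009,-0.009,0],0],[[0.008,-0.008,0],0],[[0.006,-0.007,0],0],[[0.004,-0.005,0],0],[[0.002,-0.002,0],0],[[0,0,0],0],[[0,0,0],0]]}}

```text
time: 9.23
tool_pos: [0.7548, -0.0518, 0.1802]
orientation: [[-0.906, -0.423, -0.001], [-0.423, 0.906, 0.001], [0.0, 0.001, -1.0]]
ft_force: [0.0, -0.3, -4.1]
grip_width: 0.0153
finger_force: 58.6
```

Run:
```python
from h import *
pitch(snap('wrist','w4'))
a=snap('scene','s4');s=env.get_state();R=np.asarray(s['orientation']);print(np.degrees(np.arctan2(R[1,0],R[0,0]))%360)
w=load('w4')
A=cv2.resize(a['pixels'][140:310,180:380],(480,408),interpolation=cv2.INTER_CUBIC)
B=cv2.resize(w['pixels'],(320,240));B=np.vstack([B,np.zeros((168,320,3),np.uint8)])
cv2.imwrite('pics/c4.png',np.hstack([A,B])[:,:,::-1])
```

```text
pitch deg (neg=nose down) -2.51 bar top at tcp 0.2096 front end 0.0959 n 4025
{'time': np.float64(9.283), 'tool_pos': array([ 0.755, -0.051,  0.18 ]), 'ft_force': array([ 0.415, -1.016, -4.177]), 'torque': array([ 0.069, -0.14 , -0.037]), 'finger_force': np.float64(58.62), 'grip_width': np.float64(0.015)}
205.04933924187714
```

View pics/c4.png

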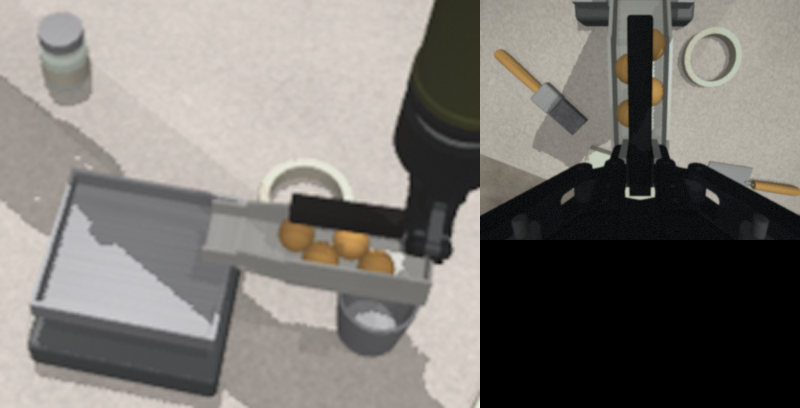

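Run:
```python
from h import *
s=env.get_state();t=np.asarray(s['tool_pos']);R=np.asarray(s['orientation'])
for n in('w4','s4'):
    c=load(n);P,m=cloud(c);q=P[m];d=q-t;a=d@R[:,0];b=d@R[:,1]
    print(n,'rim z')
    for k in range(-44,46,4):
        g=(abs(b*1e3-k)<2)&(a>.115)&(a<.165)&(q[:,2]<.105)&(q[:,2]>.05)
        if g.sum()>3: print(k,'zmax',q[g,2].max().round(4),'a of high',np.round(a[g][q[g,2]>q[g,2].max()-.004],4)[[0,-1]],g.sum())
    g=(q[:,2]>.11)&(q[:,2]<.135)&(a>.12)&(a<.18)&(abs(b)<.04)
    if g.any(): print('spout a',a[g].max().round(4),'b',b[g].min().round(4),b[g].max().round(4),'z',np.median(q[g,2]))
    for lo,hi in((.05,.09),(.09,.12)):
        g=(q[:,2]>t[2]-.055)&(q[:,2]<t[2]-.01)&(a>lo)&(a<hi)&(abs(b)<.045)
        if g.any(): print('trough b',b[g].min().round(4),b[g].max().round(4))
```

```text
w4 rim z
-44 zmax 0.0956 a of high [0.1424 0.141 ] 71
-40 zmax 0.0953 a of high [0.1422 0.1409] 85
32 zmax 0.0953 a of high [0.1427 0.1409] 10
36 zmax 0.0963 a of high [0.1424 0.141 ] 63
40 zmax 0.0961 a of high [0.1426 0.1407] 74
44 zmax 0.0959 a of high [0.1426 0.1412] 75
spout a 0.1314 b -0.024 0.0207 z 0.12790994441305079
trough b -0.03 0.0266
trough b -0.0298 0.0264
s4 rim z
-44 zmax 0.0961 a of high [0.1426 0.144 ] 24
-40 zmax 0.0958 a of high [0.1431 0.1409] 17
-36 zmax 0.081 a of high [0.1412 0.141 ] 21
-32 zmax 0.0813 a of high [0.1444 0.142 ] 18
-28 zmax 0.0825 a of high [0.1427 0.1425] 21
-24 zmax 0.0831 a of high [0.144  0.1415] 20
-20 zmax 0.0808 a of high [0.1609 0.142 ] 18
-16 zmax 0.0817 a of high [0.1432 0.1426] 22
-12 zmax 0.0807 a of high [0.1438 0.1413] 21
-8 zmax 0.0808 a of high [0.1446 0.142 ] 18
-4 zmax 0.0802 a of high [0.143  0.1409] 18
0 zmax 0.0801 a of high [0.1435 0.1413] 18
spout a 0.1618 b -0.0275 0.0228 z 0.12785357268180908
trough b -0.0301 0.0248
trough b -0.0298 0.0262
```

>>> {"fn": "move_arm", "kwargs": {"moves": [[[0.002,-0.001,0],0],[[0.002,-0.002,0],0],[[0.002,-0.001,0],0],[[0,0,-0.003],0],[[0,0,-0.005],0],[[0,0,-0.006],0],[[0,0,-0.006],0],[[0,0,-0.006],0],[[0,0,-0.005],0],[[0,0,-0.004],0],[[0,0,-0.003],0],[[0,0,-0.001],0],[[0,0,0],0],[[0,0,0],0]]}}

```text
time: 10.5
tool_pos: [0.7611, -0.0562, 0.1417]
orientation: [[-0.906, -0.423, 0.0], [-0.423, 0.906, 0.0], [-0.0, -0.0, -1.0]]
ft_force: [0.5, 0.5, -3.2]
grip_width: 0.015
finger_force: 58.6
```

Run:
```python
from h import *
pitch(snap('wrist','w5'))
```

```text
pitch deg (neg=nose down) -2.53 bar top at tcp 0.1712 front end 0.0959 n 4025
{'time': np.float64(10.55), 'tool_pos': array([ 0.761, -0.056,  0.142]), 'ft_force': array([ 0.583,  0.022, -4.555]), 'torque': array([ 0.11 , -0.142, -0.013]), 'finger_force': np.float64(58.641), 'grip_width': np.float64(0.015)}
```

>>> {"fn": "move_arm", "kwargs": {"moves": [[[0,0,-0.001],0],[[0,0,-0.001],0],[[0,0,-0.001],0],[[0,0,0],0],[[0,0,0],0]]}}

```text
time: 10.97
tool_pos: [0.7609, -0.0563, 0.1382]
orientation: [[-0.906, -0.422, -0.0], [-0.422, 0.906, 0.0], [0.0, 0.0, -1.0]]
ft_force: [1.0, -0.5, -3.8]
grip_width: 0.0153
finger_force: 58.6
```

>>> {"fn": "move_arm", "kwargs": {"moves": [[[0,0,-0.001],0],[[0,0,0],0],[[0,0,0],0]]}}

```text
time: 11.22
tool_pos: [0.7609, -0.0562, 0.1372]
orientation: [[-0.906, -0.423, -0.0], [-0.423, 0.906, 0.0], [0.0, 0.0, -1.0]]
ft_force: [1.1, -0.0, -4.1]
grip_width: 0.0152
finger_force: 58.6
```

Run:
```python
from h import *
pitch(snap('wrist','w6'))
```

```text
pitch deg (neg=nose down) -2.52 bar top at tcp 0.1669 front end 0.0958 n 4025
{'time': np.float64(11.267), 'tool_pos': array([ 0.761, -0.056,  0.137]), 'ft_force': array([-1.311,  0.884, -4.255]), 'torque': array([ 0.052, -0.194,  0.01 ]), 'finger_force': np.float64(58.636), 'grip_width': np.float64(0.015)}
```

>>> {"fn": "move_arm", "kwargs": {"moves": [[[0,0,-0.001],0],[[0,0,-0.001],0],[[0,0,0],0],[[0,0,0],0]]}}

```text
time: 11.6
tool_pos: [0.7609, -0.0562, 0.1352]
orientation: [[-0.906, -0.423, -0.0], [-0.423, 0.906, 0.0], [0.0, 0.0, -1.0]]
ft_force: [-0.2, 0.0, -3.4]
grip_width: 0.0151
finger_force: 58.6
```

```bash
cat >> h.py <<'E'
def tq(n=4):
    T=[];F=[]
    for i in range(n):
        read_camera('wrist');s=env.get_state();T.append(np.asarray(s['torque'])@np.asarray(s['orientation'])[:,1]);F.append(s['ft_force'][2])
    print('My',np.mean(T).round(3),'Fz',np.mean(F).round(2),'z',np.round(s['tool_pos'],4),s['time'])
E
python3 - <<'E'
from h import *
tq()
E
```

```text
My -0.203 Fz -3.95 z [ 0.761  -0.0562  0.1354] 11.8
```

>>> {"fn": "move_arm", "kwargs": {"moves": [[[0,0,-0.001],0],[[0,0,0],0],[[0,0,0],0]]}}

```text
time: 12.05
tool_pos: [0.7611, -0.0563, 0.1346]
orientation: [[-0.906, -0.423, 0.0], [-0.423, 0.906, 0.0], [-0.0, -0.0, -1.0]]
ft_force: [0.2, 0.3, -3.1]
grip_width: 0.015
finger_force: 58.8
```

Run:
```python
from h import *
tq()
```

```text
My -0.149 Fz -2.94 z [ 0.7611 -0.0562  0.1345] 12.25
```

>>> {"fn": "move_arm", "kwargs": {"moves": [[[0,0,-0.001],0],[[0,0,0],0],[[0,0,0],0]]}}

```text
time: 12.5
tool_pos: [0.7611, -0.0562, 0.1335]
orientation: [[-0.906, -0.423, 0.0], [-0.423, 0.906, 0.0], [-0.0, -0.0, -1.0]]
ft_force: [0.3, 0.7, -2.5]
grip_width: 0.0151
finger_force: 58.9
```

Run:
```python
from h import *
tq();pitch(snap('wrist','w7'))
a=snap('scene','s7')
A=cv2.resize(a['pixels'][190:300,190:350],(800,550),interpolation=cv2.INTER_CUBIC)
cv2.imwrite('pics/c7.png',A[:,:,::-1])
```

```text
My -0.151 Fz -2.03 z [ 0.7611 -0.0562  0.1335] 12.7
pitch deg (neg=nose down) -2.38 bar top at tcp 0.1629 front end 0.0957 n 4025
{'time': np.float64(12.75), 'tool_pos': array([ 0.761, -0.056,  0.134]), 'ft_force': array([ 1.245, -0.449, -1.879]), 'torque': array([ 0.06 , -0.121,  0.024]), 'finger_force': np.float64(58.874), 'grip_width': np.float64(0.015)}
```

View pics/c7.png

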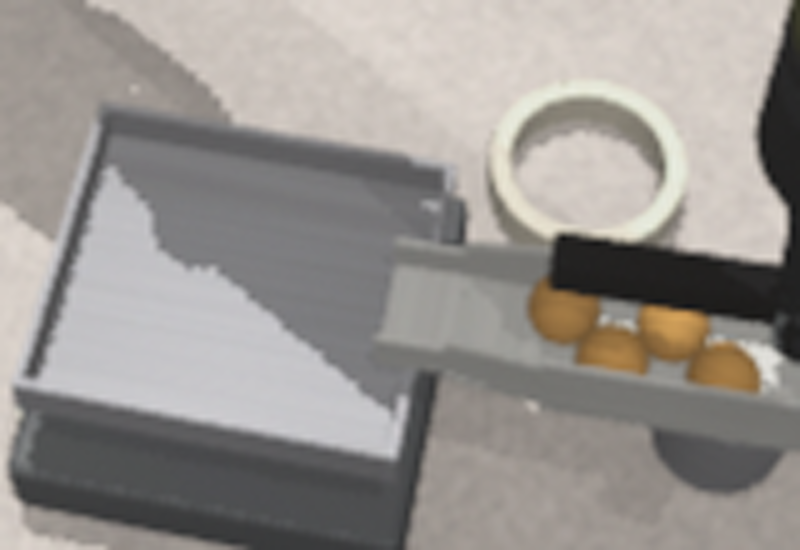

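Run:
```python
from h import *
from plant import env
o=np.array([.5592,-.1523]);t=np.radians(25);R=np.array([[np.cos(t),np.sin(t)],[-np.sin(t),np.cos(t)]])
z=[load(n)['z_map'] for n in('s0','s4','s7')]
for n in('s0','s4','s7'):
    P,m=cloud(load(n));q=P[m];l=(q[:,:2]-o)@R.T
    g=(abs(l[:,0]+.02)<.04)&(abs(l[:,1])<.05)&(q[:,2]>.06)&(q[:,2]<.09)
    k=(q[:,2]>.088)&(q[:,2]<.102)&(l[:,0]<.06)&(abs(l[:,0])<.085)&(abs(l[:,1])<.075)
    h=(q[:,2]>.035)&(q[:,2]<.046)&(abs(l)<.09).all(1)
    print(n,'floor',q[g,2].mean().round(5),'rim',q[k,2].mean().round(5),k.sum(),'housing',np.median(q[h,2]).round(5))
    g=(abs(q[:,0]-.744)<.06)&(abs(q[:,1]+.054)<.06)&(q[:,2]>.02)&(q[:,2]<.06);print(' tin side',q[g].mean(0).round(4),g.sum())
tq(8)
```

```text
s0 floor 0.07356 rim 0.09266 523 housing 0.0405
 tin side [ 0.7429 -0.0495  0.041 ] 491
s4 floor 0.07359 rim 0.09258 529 housing 0.04052
 tin side [ 0.7515 -0.0712  0.039 ] 222
s7 floor 0.07252 rim 0.09187 495 housing 0.04062
 tin side [ 0.7541 -0.0815  0.039 ] 137
My -0.155 Fz -1.91 z [ 0.761  -0.0562  0.1334] 13.2
```

>>> {"fn": "move_arm", "kwargs": {"moves": [[[0,0,0],0],[[0,0,0],0],[[0,0,0.001],0],[[-0.0007,-0.0003,0.002],0],[[-0.001,-0.0005,0.002],0],[[-0.001,-0.0005,0.002],0],[[0,0,0],0],[[0,0,0],0]], "fingers": 0.186}}

```text
time: 13.87
tool_pos: [0.758, -0.0578, 0.1405]
orientation: [[-0.906, -0.422, -0.0], [-0.422, 0.906, -0.0], [0.0, 0.0, -1.0]]
ft_force: [-0.8, 0.7, -2.4]
grip_width: 0.0162
finger_force: 5.6
```

Run:
```python
from h import *
tq(3);pitch(snap('wrist','w8'))
```

```text
My 0.096 Fz -2.46 z [ 0.758  -0.0577  0.1402] 14.0167
pitch deg (neg=nose down) -4.65 bar top at tcp 0.1696 front end 0.0968 n 4025
{'time': np.float64(14.067), 'tool_pos': array([ 0.758, -0.058,  0.14 ]), 'ft_force': array([ 0.267, -0.651, -2.809]), 'torque': array([-0.102,  0.122,  0.002]), 'finger_force': np.float64(5.641), 'grip_width': np.float64(0.016)}
```

>>> {"fn": "move_arm", "kwargs": {"moves": [[[-0.0012,-0.0006,0.0024],0],[[-0.0012,-0.0006,0.0024],0],[[-0.0013,-0.0006,0.0024],0],[[-0.0013,-0.0006,0.0024],0],[[-0.0014,-0.0007,0.0024],0],[[-0.0015,-0.0007,0.0024],0],[[-0.0016,-0.0007,0.0024],0],[[-0.0016,-0.0007,0.0023],0],[[-0.0017,-0.0008,0.0023],0],[[-0.0018,-0.0008,0.0023],0],[[-0.0018,-0.0008,0.0023],0],[[-0.0019,-0.0009,0.0023],0],[[0,0,0],0],[[0,0,0],0],[[0,0,0],0],[[0,0,0],0],[[0,0,0],0],[[0,0,0],0]]}}

```text
time: 15.57
tool_pos: [0.7399, -0.0661, 0.1685]
orientation: [[-0.906, -0.423, -0.0], [-0.423, 0.906, -0.0], [0.0, 0.0, -1.0]]
ft_force: [-0.4, 0.2, -1.4]
grip_width: 0.0159
finger_force: 5.5
```

Run:
```python
from h import *
tq(3);w=snap('wrist','w9');pitch(w);a=snap('scene','s9')
A=cv2.resize(a['pixels'][180:310,180:380],(600,390),interpolation=cv2.INTER_CUBIC)
B=cv2.resize(w['pixels'],(200,150));B=np.vstack([B,np.zeros((240,200,3),np.uint8)])
cv2.imwrite('pics/c9.png',np.hstack([A,B])[:,:,::-1])
```

```text
My 0.167 Fz -2.86 z [ 0.7399 -0.0661  0.1686] 15.7167
pitch deg (neg=nose down) -16.06 bar top at tcp 0.1969 front end 0.0959 n 3679
{'time': np.float64(15.767), 'tool_pos': array([ 0.74 , -0.066,  0.169]), 'ft_force': array([-1.215, -0.358, -2.444]), 'torque': array([-0.146,  0.136,  0.013]), 'finger_force': np.float64(5.479), 'grip_width': np.float64(0.016)}
```

View pics/c9.png

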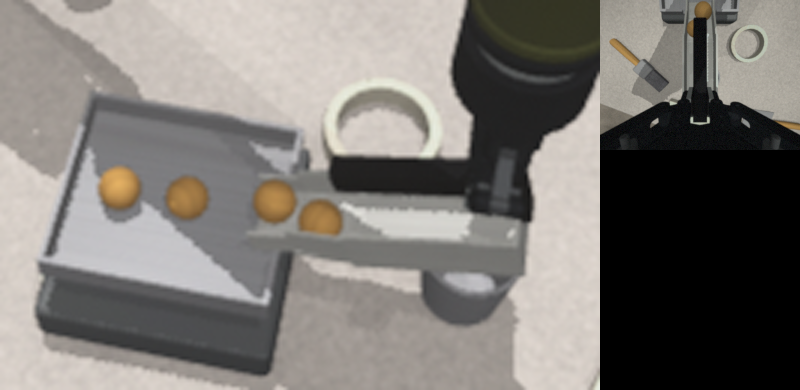

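>>> {"fn": "move_arm", "kwargs": {"moves": [[[0,0,0],0],[[0,0,0],0],[[0,0,0],0],[[0,0,0],0],[[0,0,0],0],[[0,0,0],0],[[-0.0018,-0.0008,0.0023],0],[[-0.0018,-0.0008,0.0023],0],[[-0.0019,-0.0009,0.0022],0],[[-0.0019,-0.0009,0.0022],0],[[-0.002,-0.0009,0.0022],0],[[-0.002,-0.0009,0.0021],0],[[-0.002,-0.001,0.0021],0],[[-0.0021,-0.001,0.0021],0],[[0,0,0],0],[[0,0,0],0],[[0,0,0],0],[[0,0,0],0]]}}

```text
time: 17.32
tool_pos: [0.7245, -0.0733, 0.1861]
orientation: [[-0.906, -0.423, 0.0], [-0.423, 0.906, -0.0], [0.0, -0.0, -1.0]]
ft_force: [-0.6, -0.3, -2.5]
grip_width: 0.0158
finger_force: 5.5
```

Run:
```python
from h import *
tq(2);w=snap('wrist','w10');pitch(w);a=snap('scene','s10')
A=cv2.resize(a['pixels'][180:310,180:380],(600,390),interpolation=cv2.INTER_CUBIC)
cv2.imwrite('pics/c10.png',A[:,:,::-1])
```

```text
My 0.025 Fz -2.28 z [ 0.7246 -0.0733  0.1861] 17.4167
pitch deg (neg=nose down) -23.98 bar top at tcp 0.2135 front end 0.0918 n 3334
{'time': np.float64(17.467), 'tool_pos': array([ 0.725, -0.073,  0.186]), 'ft_force': array([ 1.144, -0.037, -1.425]), 'torque': array([-0.142,  0.036,  0.064]), 'finger_force': np.float64(5.46), 'grip_width': np.float64(0.016)}
```

View pics/c10.png

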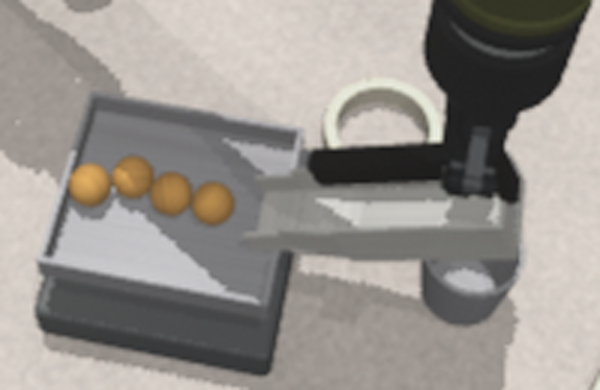

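>>> {"fn": "move_arm", "kwargs": {"moves": [[[0,0,0],0],[[0,0,0],0],[[0,0,0],0],[[0,0,0.002],0],[[0,0,0.004],0],[[0,0,0.006],0],[[0,0,0.008],0],[[0,0,0.01],0],[[0,0,0.01],0],[[0,0,0.01],0],[[0,0,0.01],0],[[0,0,0.006],0],[[0,0,0.002],0],[[0,0,0],0]], "fingers": 0.1}}

```text
time: 18.68
tool_pos: [0.7248, -0.0733, 0.2551]
orientation: [[-0.906, -0.422, 0.001], [-0.422, 0.906, 0.0], [-0.001, -0.001, -1.0]]
ft_force: [-0.4, -0.0, -3.8]
grip_width: 0.0153
finger_force: 58.8
```

>>> {"fn": "move_arm", "kwargs": {"moves": [[[-0.003,0.004,0],0],[[-0.006,0.008,0],0],[[-0.009,0.013,0],0],[[-0.01,0.014,0],0],[[-0.01,0.014,0],0],[[-0.01,0.014,0],0],[[-0.01,0.014,0],0],[[-0.01,0.014,0],0],[[-0.01,0.014,0],0],[[-0.01,0.014,0],0],[[-0.01,0.014,0],0],[[-0.01,0.014,0],0],[[-0.01,0.014,0],0],[[-0.01,0.014,0],0],[[-0.01,0.014,0],0],[[-0.01,0.014,0],0],[[-0.008,0.012,0],0],[[-0.006,0.008,0],0],[[-0.003,0.006,0],0],[[0,0,0],0]]}}

```text
time: 20.35
tool_pos: [0.5583, 0.1618, 0.254]
orientation: [[-0.905, -0.425, -0.001], [-0.425, 0.905, 0.001], [0.0, 0.001, -1.0]]
ft_force: [-0.5, 0.8, -2.7]
grip_width: 0.0151
finger_force: 58.8
```

Run:
```python
from h import *
w=snap('wrist','w11');pitch(w);c=snap('top','t11');P,m=cloud(c)
q=P[m];s=env.get_state();t=np.asarray(s['tool_pos']);R=np.asarray(s['orientation']);d=q-t
# things under the landing strip
P,m=cloud(load('t0'));q=P[m];d=q-t;a=d@R[:,0];b=d@R[:,1]
g=(a>-.06)&(a<.2)&(abs(b)<.045)&(q[:,2]>.012);print('obst (incl old scoop)',[(k,(g&(abs(a*1e3-k)<10)).sum()) for k in range(-50,200,20)])
```

```text
pitch deg (neg=nose down) -23.55 bar top at tcp 0.2812 front end 0.0914 n 3312
{'time': np.float64(20.4), 'tool_pos': array([0.559, 0.16 , 0.254]), 'ft_force': array([ 0.329,  0.23 , -3.932]), 'torque': array([ 0.061, -0.13 ,  0.003]), 'finger_force': np.float64(58.765), 'grip_width': np.float64(0.015)}
obst (incl old scoop) [(-50, np.int64(0)), (-30, np.int64(0)), (-10, np.int64(52)), (10, np.int64(172)), (30, np.int64(143)), (50, np.int64(151)), (70, np.int64(166)), (90, np.int64(136)), (110, np.int64(111)), (130, np.int64(45)), (150, np.int64(88)), (170, np.int64(114)), (190, np.int64(4))]
```

>>> {"fn": "move_arm", "kwargs": {"moves": [[[0,0,-0.005],0],[[0,0,-0.01],0],[[0,0,-0.015],0],[[0,0,-0.018],0],[[0,0,-0.018],0],[[0,0,-0.018],0],[[0,0,-0.018],0],[[0,0,-0.015],0],[[0,0,-0.01],0],[[0,0,-0.005],0],[[0,0,-0.002],0],[[0,0,0],0]]}}

```text
time: 21.45
tool_pos: [0.5596, 0.1595, 0.12]
orientation: [[-0.907, -0.422, -0.0], [-0.422, 0.907, -0.0], [0.0, -0.0, -1.0]]
ft_force: [-0.5, 1.4, -3.0]
grip_width: 0.0151
finger_force: 58.7
```

>>> {"fn": "move_arm", "kwargs": {"moves": [[[0,0,0],0],[[0,0,0],0],[[0,0,0],0],[[0,0,-0.003],0],[[0,0,-0.003],0],[[0.001,0.0005,-0.003],0],[[0.001,0.0005,-0.003],0],[[0.001,0.0005,-0.003],0],[[0.001,0.0005,-0.003],0],[[0.001,0.0005,-0.003],0],[[0.001,0.0005,-0.003],0],[[0.001,0.0005,-0.003],0],[[0.001,0.0005,-0.003],0],[[0.001,0.0005,-0.003],0],[[0,0,0],0]], "fingers": 0.186}}

```text
time: 22.7
tool_pos: [0.5681, 0.1642, 0.0862]
orientation: [[-0.906, -0.423, -0.001], [-0.423, 0.906, -0.0], [0.001, 0.0, -1.0]]
ft_force: [1.4, -0.1, -2.7]
grip_width: 0.0155
finger_force: 5.0
```

Run:
```python
from h import *
w=snap('wrist','w12');pitch(w)
```

```text
pitch deg (neg=nose down) -12.36 bar top at tcp 0.1119 front end 0.095 n 3680
{'time': np.float64(22.75), 'tool_pos': array([0.568, 0.164, 0.086]), 'ft_force': array([ 0.667,  0.36 , -2.701]), 'torque': array([-0.031, -0.085, -0.001]), 'finger_force': np.float64(4.908), 'grip_width': np.float64(0.016)}
```

>>> {"fn": "move_arm", "kwargs": {"moves": [[[0.001,0.0005,-0.003],0],[[0.001,0.0005,-0.003],0],[[0.001,0.0005,-0.003],0],[[0.001,0.0005,-0.003],0],[[0.001,0,-0.003],0],[[0,0,-0.003],0],[[0,0,-0.003],0],[[0,0,-0.002],0],[[0,0,0],0],[[0,0,0],0]]}}

```text
time: 23.58
tool_pos: [0.5732, 0.1661, 0.064]
orientation: [[-0.906, -0.422, -0.001], [-0.422, 0.906, -0.0], [0.001, 0.0, -1.0]]
ft_force: [1.3, 0.7, -0.8]
grip_width: 0.0157
finger_force: 5.1
```

Run:
```python
from h import *
w=snap('wrist','w13');pitch(w)
```

```text
pitch deg (neg=nose down) -1.77 bar top at tcp 0.0894 front end 0.095 n 3933
{'time': np.float64(23.633), 'tool_pos': array([0.573, 0.166, 0.064]), 'ft_force': array([ 1.238,  0.253, -1.141]), 'torque': array([ 0.122, -0.269, -0.   ]), 'finger_force': np.float64(5.105), 'grip_width': np.float64(0.016)}
```

>>> {"fn": "move_arm", "kwargs": {"moves": [[[0,0,-0.001],0],[[0,0,-0.001],0],[[0,0,-0.001],0],[[0,0,0],0]]}}

```text
time: 23.97
tool_pos: [0.5735, 0.1663, 0.0611]
orientation: [[-0.906, -0.423, 0.0], [-0.423, 0.906, 0.0], [-0.0, 0.0, -1.0]]
ft_force: [1.5, 1.0, 0.4]
grip_width: 0.016
finger_force: 5.3
```

>>> {"fn": "move_arm", "kwargs": {"moves": [[[0,0,0],0],[[0,0,0],0],[[0,0,0],0],[[0,0,0],0],[[0,0,0],0],[[0,0,0],0],[[0,0,0.005],0],[[0,0,0.01],0],[[0,0,0.015],0],[[0,0,0.02],0],[[0,0,0.025],0],[[0,0,0.025],0],[[0,0,0.025],0],[[0,0,0.025],0],[[0,0,0.015],0],[[0,0,0.005],0],[[0,0,0],0],[[0,0,0],0]], "fingers": 0.6}}

```text
time: 25.47
tool_pos: [0.5731, 0.1662, 0.2308]
orientation: [[-0.906, -0.422, -0.0], [-0.422, 0.906, 0.0], [0.0, 0.0, -1.0]]
ft_force: [-0.2, 1.0, -0.3]
grip_width: 0.0511
finger_force: 0.0
```

Run:
```python
from h import *
w=snap('wrist','w14');pitch(w);a=snap('scene','s14');cv2.imwrite('pics/s14.png',a['pixels'][:,:,::-1])
P,m=cloud(a);q=P[m];g=(abs(q[:,0]-.744)<.05)&(abs(q[:,1]+.054)<.05)&(q[:,2]>.06);print('tin',cv2.minEnclosingCircle(q[g,:2].astype(np.float32)))
```

```text
pitch deg (neg=nose down) 2.0 bar top at tcp 0.0857 front end 0.0936 n 1735
{'time': np.float64(25.517), 'tool_pos': array([0.573, 0.166, 0.23 ]), 'ft_force': array([ 0.005, -0.39 , -0.609]), 'torque': array([-0.01 , -0.015, -0.041]), 'finger_force': np.float64(0.0), 'grip_width': np.float64(0.051)}
tin ((0.7432007193565369, -0.0544414222240448), 0.0364864245057106)
```

View pics/s14.png

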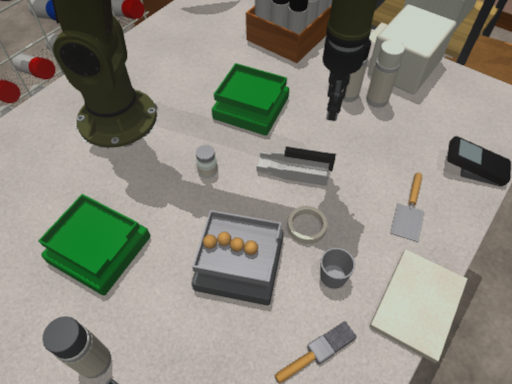

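The four balls lie in the pan around (230,242). The empty scoop lies flat at (295,168), and the tape (308,225) and tin (337,268) have not moved.

```bash
python3 -c "
from plant import close_job
print(close_job())"
```

```text
the job is handed in; nothing more can be done
None
```

The job is handed in: all four balls are in the pan, the spout pressed the pan down about 1 mm before tipping, the empty scoop lies flat on the counter and the tape and tin are where they were; the scoop was carried about 2.5° nose-down rather than exactly level.

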